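Find the latched mode key by tapping and release it

ROBOT

A 6-joint arm with a two-finger parallel gripper is mounted at the origin on a cart in front of the work surface, level with it; the furniture and walls round the work are solid. World frame = base frame: x ahead of the robot, y to its left, z up, the work surface at z = 0. Lengths are in m, angles in rad, forces in N, time in s.
With the tool pointing down it reaches from about 0.3 to 0.75 m from the base axis. Payload 8.5 kg.
Tool frame: the origin (TCP) lies midway between the tips of the shut fingers; the grasp point (between the pads) lies 19 mm behind it; x points along the fingers, z is the direction in which the jaws open and shut, and the axes are right-handed (so a half turn about x gives the same grasp; the last joint's range is limited). The gripper opens to 85 mm and grips with 20 to 120 N. Pads are 22 mm wide; open, the fingers measure 114 mm over their backs; the gripper's body (76 mm by 85 mm) begins 54 mm behind the grasp point. The pads swing forward as they close: fully open they stand 13 mm farther back than shut.
Start: joints at [-1.564, 0.381, 1.297, -0, 1.464, -0.215], TCP at [0.121, -0.537, 0.231] pointing down, gripper open.
Joint ranges: [-3.11, 3.11], [-0.89, 2.33], [0.22, 2.48], [-1.42, 4.56], [0.17, 2.85], [-2.88, 2.88]. Speed limits (rad/s): [2.39, 2.39, 3.14, 3.14, 3.14, 3.14].

INTERFACE

Orientations are given as a unit quaternion [w, x, y, z].
In Python, from rig import get_state, get_image, hand_in gives the robot as it stands.
- The arm moves only by the tool send_rows, never from a script. Its argument "deltas" is a list of rows, each a list of 7 numbers: the shift along the tool's x, y, z in m, then the turn, a rotation vector about the tool's x, y, z in degrees, then the finger opening in m, from 0 to 0.0854. In form: [[x, y, z, ax, ay, az, grip], ...]. A call has 1 to 20 rows; each row is the pose to reach, as a shift and turn from the pose measured when the call began, along the tool's axes at that moment; what a row does not reach only later rows make up. A row lasts 1/10 s, in which the tool goes at most 50 mm and 8.59 degrees, less where a joint would pass 70% of its speed; a pose out of reach is approached as far as the arm can. A call with a gripper value outside its range is refused whole. The fingers move at their own pace and stop on an object; "force" is the grip in N (left out, the last holds). Time passes only in rows, so rows that repeat a pose let the fingers close. It gives the time, the measured TCP pose, the force and the opening at its end, in the units of the state.
- get_state(): the state, without advancing time (a new reading comes with each control period).
- get_image(name): name is "side" or "top" or "wrist"; returns a dict with "img" (480x640x3 uint8, red, green, blue), "vertical_fov" (degrees; the focal length in pixels is half the picture's height over the tangent of half this angle, whatever the lens; pixels are square), "cx", "cy" (the principal point, pixels), "dist_coeffs" ([k1, k2, p1, p2, k3] as OpenCV has them; the pictures are not rectified), "extrinsics" (4x4, takes a point from camera to world coordinates). Camera axes: x right, y down, z forward; pixel columns grow to the right and rows downward; lengths in m; the calibration is good to about 2 mm. A picture is of the moment at which its call begins. There is no depth.
- hand_in(): hands the job in, once; it reports no verdict.
The state is a dict: "time": time; "qpos": joint angles; "joint_vel": joint speeds; "joint_torque": joint torques, N m; "ee_pos": TCP position; "eef_rot": TCP orientation; "contact_force": force on the tool from outside, world axes, zero at the start; "wrist_torque": the same for the moment, N m; "opening": finger opening in m.
Only numpy, scipy, OpenCV 4.12 (cv2) and the standard library are available. Lean on these libraries where they do the work, as an engineer would, in place of code of your own. Each camera call takes 0.05 s, during which the arm holds its last target. There are 200 camera calls.

TASK

One of the four identical white keys on the low grey mode-key box (not the black power strip beside it) is latched down. With the fingertips, tap every key lightly in turn from left to right to find out which it is, pushing no raised key more than halfway down; then press the latched key fully in and let go, so that it pops up and all four keys stand raised. Grasp nothing, and leave the loose things round the box where they are.

Things in the scene. Friction and masses are not known exactly. Their poses are not given: they have to be found in the camera images.
- key_box: Mode-key box: grey case with black deck, 84 x 220 x 36 mm, fixed to the bench. Origin: centre of its underside, on the bench. z up; +y runs along the key row to its left end, +x to its rear (away from the robot). Deck at z = 36 mm. The row's key centres lie on its centre line (x = 0) at y = +67.5, +22.5, -22.5, -67.5 mm.
- key_1: The leftmost (seen from the robot) white 26 x 26 mm key; it moves straight down. Origin: centre of its top face, z up. Top above the deck: raised 14 mm, latched 9 mm, at the bottom stop 5 mm. Spring: 2 N to start, 0.7 N more per mm, 8.5 N at the stop. If it is the latched one (any may be) it stays still under 5 N; pressed 3 mm deeper or to the stop, it rises once let go.
- key_2: The second from the left (seen from the robot) white 26 x 26 mm key; it moves straight down. Origin: centre of its top face, z up. Top above the deck: raised 14 mm, latched 9 mm, at the bottom stop 5 mm. Spring: 2 N to start, 0.7 N more per mm, 8.5 N at the stop. If it is the latched one (any may be) it stays still under 5 N; pressed 3 mm deeper or to the stop, it rises once let go.
- key_3: The third from the left (seen from the robot) white 26 x 26 mm key; it moves straight down. Origin: centre of its top face, z up. Top above the deck: raised 14 mm, latched 9 mm, at the bottom stop 5 mm. Spring: 2 N to start, 0.7 N more per mm, 8.5 N at the stop. If it is the latched one (any may be) it stays still under 5 N; pressed 3 mm deeper or to the stop, it rises once let go.
- key_4: The rightmost (seen from the robot) white 26 x 26 mm key; it moves straight down. Origin: centre of its top face, z up. Top above the deck: raised 14 mm, latched 9 mm, at the bottom stop 5 mm. Spring: 2 N to start, 0.7 N more per mm, 8.5 N at the stop. If it is the latched one (any may be) it stays still under 5 N; pressed 3 mm deeper or to the stop, it rises once let go.
- solder_reel: Bystander: black reel of violet wire, 56 mm across, 45 high, loose, standing behind the box, to be left alone. Origin: centre of its underside.
- glue_jar: Bystander: brown jar with white cap, 36 mm across, 60 high, loose, standing behind the box, to be left alone. Origin: centre of its underside.
- blue_tape: Bystander: roll of blue tape lying flat, 60 mm across, 18 high, loose, standing behind the box, to be left alone. Origin: centre of its underside.
- usb_stick: Bystander: small grey USB adapter, 56x18x11 mm, loose, standing in front of the box, to be left alone. Origin: centre of its underside.
- teal_cap: Bystander: teal cylindrical cap, 20 mm across, 32 high, loose, standing in front of the box, to be left alone. Origin: centre of its underside.

How it is judged:
By the outcome, as a careful person would: the job done as asked, in the order asked, and still so for the second after the job is handed in, with the robot touching nothing.
It also fails if it takes over 45 s, if anything falls off the work surface, if the arm or the gripper's body presses on something with over 40 N, if the wrist force passes 120 N, or if a joint passes its speed limit or range.

## Working session

There is one attempt and no reset: what is moved stays moved. The work goes in short steps, Python scripts to look and compute and a tool call to move; the robot and the scene stay as the last step left them, time stands still between calls to the robot, and variables do not carry over. Pictures are saved under pics/ and viewed, about 8 in all and at most 12, crops included, and the job is handed in when it is done.

Besides the shell and the picture viewer there is one more tool, called after "Call:" by a JSON object that holds its "fn" and its "kwargs", one argument or row to a line. send_rows: Moves the arm, as the interface text tells. Its arguments: {"type":"object","properties":{"deltas":{"type":"array"},"force":{"type":"number"}},"required":["deltas"]}

```bash
mkdir -p pics; ls; cat > h.py <<'E'
import numpy as np,cv2
from rig import get_state,get_image,hand_in
def cam(d):
    f=240/np.tan(np.radians(d["vertical_fov"])/2)
    return np.array([[f,0,d["cx"]],[0,f,d["cy"]],[0,0,1]]),np.array(d["dist_coeffs"],float),np.array(d["extrinsics"])
def to_world(d,px,z):
    K,D,T=cam(d)
    n=cv2.undistortPoints(np.array(px,float).reshape(-1,1,2),K,D).reshape(-1,2)
    r=np.c_[n,np.ones(len(n))]@T[:3,:3].T; o=T[:3,3]
    return o+r*((z-o[2])/r[:,2])[:,None]
def to_px(d,P):
    K,D,T=cam(d); Ti=np.linalg.inv(T)
    return cv2.projectPoints(np.array(P,float).reshape(-1,1,3),cv2.Rodrigues(Ti[:3,:3])[0],Ti[:3,3],K,D)[0].reshape(-1,2)
E
python3 - <<'E'
from h import *
s=get_state();print(s)
for n in("top","side"):
    d=get_image(n);cv2.imwrite(f"pics/{n}0.png",d["img"][...,::-1]);print(n,d["extrinsics"],d["dist_coeffs"])
E
```

```text
pics
{'time': 0.0, 'qpos': array([-1.56429462e+00,  3.81186998e-01,  1.29826079e+00,  1.93030948e-06,
        1.46359470e+00, -2.15292320e-01]), 'joint_vel': array([ 0.00035966, -0.00135167,  0.00056964,  0.00243827,  0.00106784,
        0.00111163]), 'joint_torque': array([ 3.22360116e-03, -4.48461270e+01, -2.31281698e+01, -8.20816626e-05,
        4.76700530e-03, -1.77920803e-06]), 'ee_pos': array([ 0.12098942, -0.53622699,  0.2307166 ]), 'eef_rot': array([ 0.55194116,  0.44199231,  0.55258553, -0.44119495]), 'contact_force': array([ 0.13304133, -0.99244392, -0.62589494]), 'wrist_torque': array([-0.01589794,  0.04601986, -0.02038747]), 'opening': 0.08536531680188449}
top [[-0.01223813 -0.99640333  0.08384885  0.50112575]
 [-0.99990912  0.01266912  0.00460993  0.06941674]
 [-0.00565564 -0.08378482 -0.99646782  0.91019573]
 [ 0.          0.          0.          1.        ]] [-0.11958973  0.          0.          0.          0.        ]
side [[ 0.91214244 -0.23091278  0.33863765  0.27909308]
 [-0.40908243 -0.46158525  0.78714079 -0.60250747]
 [-0.02545072 -0.85651523 -0.51549386  0.51547898]
 [ 0.          0.          0.          1.        ]] [-0.18714919  0.          0.          0.          0.        ]
```

View pics/top0.png

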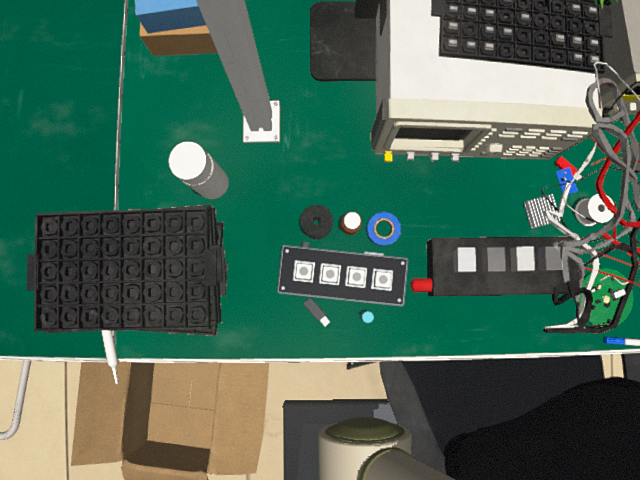

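View pics/side0.png

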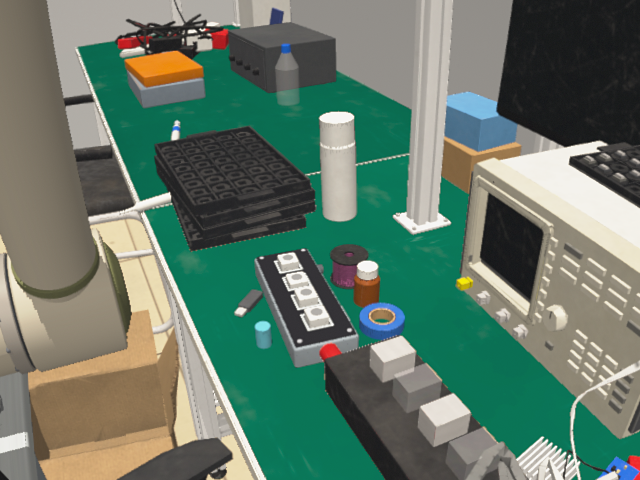

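Both views show the box centred near (343,276) in top. The keys there are at about (303,271), (330,273), (356,276) and (382,279), with the reel, jar and tape behind and the USB stick and cap in front. The power strip's red end is at (422,285).

```bash
python3 - <<'E'
from h import *
from scipy.optimize import least_squares
from scipy.spatial.transform import Rotation as R
ds={n:get_image(n) for n in("top","side")}
def blobs(d,box):
    x0,y0,x1,y1=box; g=d["img"].min(2)[y0:y1,x0:x1]
    n,l,st,c=cv2.connectedComponentsWithStats((g>150).astype(np.uint8))
    return [(c[i]+[x0,y0]).round(1).tolist()+[int(st[i,4])] for i in range(1,n) if st[i,4]>60]
bt=blobs(ds["top"],(285,255,400,295)); bs=blobs(ds["side"],(265,245,345,335)); print(bt,bs)
ks=np.array([67.5,22.5,-22.5,-67.5])/1000
p=np.array(sorted(bt)[:4])[:,:2]
w=to_world(ds["top"],p,.048); print(w.round(4)); print(np.linalg.norm(np.diff(w[:,:2],axis=0),axis=1))
# deck/box corners (approx hand picks) as check
print(to_world(ds["top"],[(284,247),(409,258),(404,305),(278,293)],.036).round(4))
v=w[0]-w[3]; yaw=np.arctan2(-v[0],v[1]); c=w.mean(0); print("centre",c,"yaw",np.degrees(yaw))
s=get_state(); q=s["eef_rot"]; print(R.from_quat(q,scalar_first=True).as_matrix().round(3))
# overlay
for n,d in ds.items():
    im=np.ascontiguousarray(d["img"][...,::-1]); 
    M=np.array([[np.cos(yaw),-np.sin(yaw)],[np.sin(yaw),np.cos(yaw)]])
    im=cv2.resize(im,None,fx=4,fy=4,interpolation=cv2.INTER_CUBIC)
    def poly(P,z,col):
        W=np.c_[c[:2]+np.array(P)@M.T,np.full(len(P),z)]
        cv2.polylines(im,[np.round(to_px(d,W)*4+1.5).astype(int)],True,col,1)
    poly([(.042,.11),(.042,-.11),(-.042,-.11),(-.042,.11)],.036,(0,0,255))
    for k in ks:
        for z,col in((.05,(0,0,255)),(.045,(255,0,0))): poly([(a*.013,k+b*.013) for a,b in((1,1),(1,-1),(-1,-1),(-1,1))],z,col)
    u=(to_px(d,[[c[0],c[1],.04]])[0]*4).astype(int); h=280
    cv2.imwrite(f"pics/ov_{n}.png",im[u[1]-h:u[1]+h,u[0]-300:u[0]+300])
a,b=[cv2.imread(f"pics/ov_{n}.png") for n in ds]
cv2.imwrite("pics/ov.png",cv2.resize(np.vstack([a[60:500],b[30:530]]),None,fx=.63*1,fy=.63) if 0 else np.hstack([a[:,40:560],b[:,100:380]]))
E
```

```text
[[303.4, 270.8, 397], [329.7, 273.7, 397], [356.0, 276.5, 394], [382.2, 279.3, 395]] [[287.9, 262.7, 391], [307.6, 300.9, 1402], [277.0, 309.2, 102]]
[[ 0.537   0.0922  0.048 ]
 [ 0.5316  0.0477  0.048 ]
 [ 0.5263  0.0033  0.048 ]
 [ 0.5209 -0.0411  0.048 ]]
[0.04480544 0.04477843 0.04468838]
[[ 0.579   0.1255  0.036 ]
 [ 0.5572 -0.0899  0.036 ]
 [ 0.4766 -0.0793  0.036 ]
 [ 0.5     0.1365  0.036 ]]
centre [0.5289421  0.02550731 0.048     ] yaw -6.906387112388194
[[-0.     0.975  0.22 ]
 [ 0.001  0.22  -0.975]
 [-1.     0.    -0.001]]
```

View pics/ov.png

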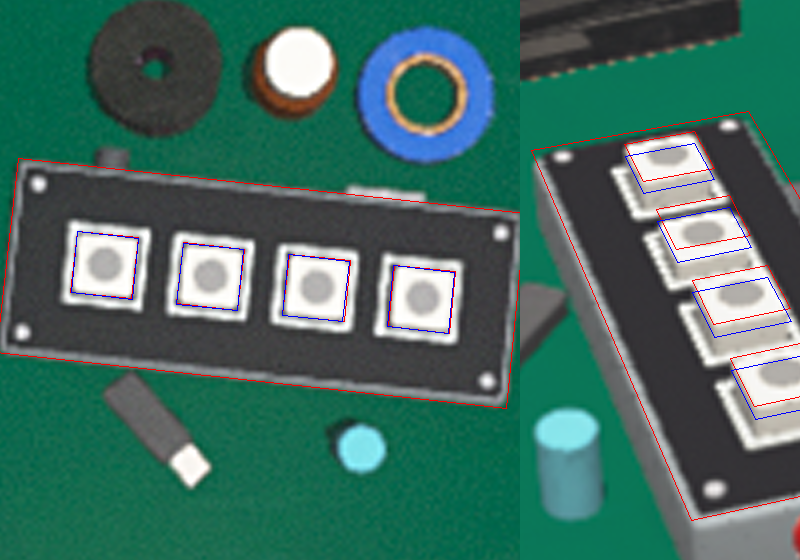

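The box fit is good: centre (0.529, 0.0255), yaw -6.9°. Next I move above key 1 with the gripper shut and the jaw axis across the row.

Call:
{"fn": "send_rows", "kwargs": {
  "deltas": [
    [0,0.064,-0.061,-8,0,0,0],
    [0,0.1,-0.095,-14,0,0,0],
    [0,0.136,-0.13,-18,0,0,0],
    [0,0.17,-0.163,-22,0,0,0],
    [0,0.204,-0.195,-26,0,0,0],
    [0,0.238,-0.228,-31,0,0,0],
    [0,0.272,-0.26,-35,0,0,0],
    [0,0.306,-0.293,-40,0,0,0],
    [0,0.34,-0.326,-44,0,0,0],
    [0,0.374,-0.358,-48,0,0,0],
    [0,0.408,-0.391,-53,0,0,0],
    [0,0.442,-0.423,-57,0,0,0],
    [0,0.476,-0.456,-62,0,0,0],
    [0,0.51,-0.488,-66,0,0,0],
    [0,0.544,-0.521,-70.4,0,0,0],
    [0,0.544,-0.521,-70.4,0,0,0],
    [0,0.544,-0.521,-70.4,0,0,0],
    [0,0.544,-0.521,-70.4,0,0,0],
    [0,0.544,-0.521,-70.4,0,0,0]
  ],
  "force": 20
}}

```text
time: 2.1
ee_pos: [0.5366, 0.0904, 0.2317]
eef_rot: [0.706, 0.043, 0.706, -0.043]
contact_force: [-0.3, 0.7, 0.6]
opening: -0.0001
```

```bash
cat >> h.py <<'E'
from scipy.spatial.transform import Rotation as R
C=np.array([.529,.0255]);YAW=np.radians(-6.9)
def key(k): return C+(67.5-45*(k-1))/1000*np.array([-np.sin(YAW),np.cos(YAW)])
def go(k,z):
    s=get_state();M=R.from_quat(s["eef_rot"],scalar_first=True).as_matrix();p=s["ee_pos"]
    zt=np.array([np.cos(YAW),np.sin(YAW),0]);xt=np.array([0,0,-1.]);T=np.c_[xt,np.cross(zt,xt),zt]
    print("t",s["time"],"p",p.round(4),"F",s["contact_force"].round(2),"open",s["opening"])
    print("shift",(M.T@(np.r_[key(k),z]-p)).round(4),"turn",np.degrees(R.from_matrix(M.T@T).as_rotvec()).round(2))
E
python3 -c "from h import *;go(1,.065)"
```

```text
t 2.1 p [0.5366 0.0904 0.2317] F [-0.28  0.66  0.61] open -0.00012425279331353798
shift [0.1667 0.002  0.0002] turn [-0.1  -0.01 -0.04]
```

Call:
{"fn": "send_rows", "kwargs": {
  "deltas": [
    [0.04,0.001,0,0,0,0,0],
    [0.08,0.002,0,0,0,0,0],
    [0.12,0.002,0,0,0,0,0],
    [0.15,0.002,0,0,0,0,0],
    [0.166,0.002,0,0,0,0,0],
    [0.166,0.002,0,0,0,0,0],
    [0.166,0.002,0,0,0,0,0],
    [0.166,0.002,0,0,0,0,0]
  ]
}}

```text
time: 2.9
ee_pos: [0.5375, 0.0921, 0.0671]
eef_rot: [0.707, 0.044, 0.705, -0.043]
contact_force: [-0.6, -0.0, -0.8]
opening: -0.0001
```

```bash
python3 - <<'E'
from h import *
go(1,.055)
d=get_image("side");u=to_px(d,[[.53,.025,.04]])[0].astype(int)
cv2.imwrite("pics/s1.png",cv2.resize(d["img"][u[1]-90:u[1]+60,u[0]-100:u[0]+100,::-1],None,fx=4,fy=4,interpolation=cv2.INTER_CUBIC))
E
```

```text
t 2.9 p [0.5375 0.0921 0.0671] F [-0.55 -0.   -0.76] open -0.00013745457272772317
shift [ 0.0121  0.0004 -0.0005] turn [-0.14  0.14 -0.05]
```

View pics/s1.png

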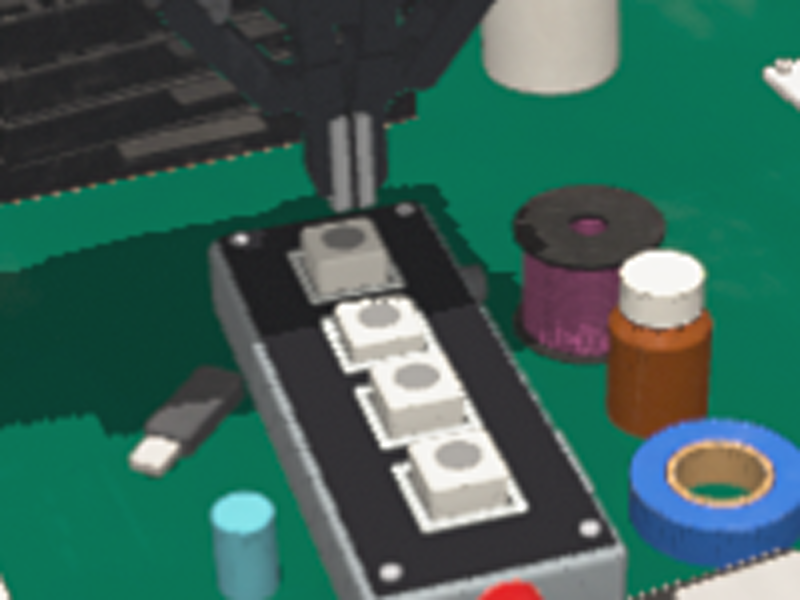

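The side view shows the shut fingers centred above key 1. Key 2 looks lower than the others, which tapping will confirm. I tap key 1 in small steps.

Call:
{"fn": "send_rows", "kwargs": {
  "deltas": [
    [0.008,0,0,0,0,0,0],
    [0.013,0,0,0,0,0,0],
    [0.0145,0,0,0,0,0,0],
    [0.0145,0,0,0,0,0,0],
    [0.0145,0,0,0,0,0,0]
  ]
}}

```text
time: 3.45
ee_pos: [0.5375, 0.0923, 0.0526]
eef_rot: [0.707, 0.044, 0.705, -0.043]
contact_force: [-0.8, 0.3, -0.3]
opening: -0.0001
```

Call:
{"fn": "send_rows", "kwargs": {
  "deltas": [
    [0.0015,0,0,0,0,0,0],
    [0.0015,0,0,0,0,0,0],
    [0.0015,0,0,0,0,0,0]
  ]
}}

```text
time: 3.75
ee_pos: [0.5376, 0.0923, 0.0511]
eef_rot: [0.707, 0.044, 0.705, -0.043]
contact_force: [-0.0, -0.7, -0.2]
opening: -0.0005
```

Positions track well; no contact at 51 mm.

Call:
{"fn": "send_rows", "kwargs": {
  "deltas": [
    [0.0015,0,0,0,0,0,0],
    [0.0015,0,0,0,0,0,0],
    [0.0015,0,0,0,0,0,0]
  ]
}}

```text
time: 4.05
ee_pos: [0.5377, 0.0923, 0.0498]
eef_rot: [0.707, 0.044, 0.705, -0.043]
contact_force: [0.1, -0.2, 2.5]
opening: -0.0001
```

Call:
{"fn": "send_rows", "kwargs": {
  "deltas": [
    [0.001,0,0,0,0,0,0],
    [0.001,0,0,0,0,0,0],
    [0.001,0,0,0,0,0,0]
  ]
}}

```text
time: 4.35
ee_pos: [0.5377, 0.0923, 0.0488]
eef_rot: [0.707, 0.044, 0.705, -0.043]
contact_force: [-0.4, 0.1, 2.4]
opening: -0.0002
```

Key 1 makes contact at 50 mm and yields at 2.4 N, so it is raised. Next is key 2.

Call:
{"fn": "send_rows", "kwargs": {
  "deltas": [
    [-0.008,0,0,0,0,0,0],
    [-0.013,0,0,0,0,0,0],
    [-0.013,-0.02,0,0,0,0,0],
    [-0.013,-0.045,0,0,0,0,0],
    [-0.013,-0.045,0,0,0,0,0],
    [-0.013,-0.045,0,0,0,0,0],
    [-0.006,-0.045,0,0,0,0,0],
    [-0.002,-0.045,0,0,0,0,0],
    [-0.002,-0.045,0,0,0,0,0],
    [-0.002,-0.045,0,0,0,0,0]
  ]
}}

```text
time: 5.35
ee_pos: [0.5321, 0.048, 0.0505]
eef_rot: [0.707, 0.043, 0.705, -0.043]
contact_force: [-0.1, 0.4, 0.0]
opening: -0.0004
```

```bash
python3 -c "from h import *;go(2,.049)"
```

```text
t 5.35 p [0.5321 0.048  0.0505] F [-0.15  0.41  0.02] open -0.0003907211730459066
shift [ 0.0015 -0.0002 -0.0004] turn [-0.1   0.13 -0.05]
```

Call:
{"fn": "send_rows", "kwargs": {
  "deltas": [
    [0.002,0,0,0,0,0,0],
    [0.002,0,0,0,0,0,0],
    [0.002,0,0,0,0,0,0]
  ]
}}

```text
time: 5.65
ee_pos: [0.5322, 0.048, 0.0485]
eef_rot: [0.707, 0.043, 0.705, -0.043]
contact_force: [-0.2, 0.4, 0.7]
opening: -0.0002
```

Call:
{"fn": "send_rows", "kwargs": {
  "deltas": [
    [0.001,0,0,0,0,0,0],
    [0.001,0,0,0,0,0,0],
    [0.001,0,0,0,0,0,0]
  ]
}}

```text
time: 5.95
ee_pos: [0.5321, 0.048, 0.0475]
eef_rot: [0.707, 0.043, 0.705, -0.043]
contact_force: [0.9, 0.3, -0.0]
opening: -0.0004
```

No force at 47.5 mm, so key 2 is not raised. I go on gently to touch it at about 45 mm.

Call:
{"fn": "send_rows", "kwargs": {
  "deltas": [
    [0.0015,0,0,0,0,0,0],
    [0.002,0,0,0,0,0,0],
    [0.002,0,0,0,0,0,0]
  ]
}}

```text
time: 6.25
ee_pos: [0.5321, 0.048, 0.0454]
eef_rot: [0.707, 0.043, 0.705, -0.043]
contact_force: [0.3, 0.1, 0.1]
opening: 0.0002
```

Call:
{"fn": "send_rows", "kwargs": {
  "deltas": [
    [0.0006,0,0,0,0,0,0],
    [0.0006,0,0,0,0,0,0]
  ]
}}

```text
time: 6.45
ee_pos: [0.5322, 0.048, 0.0451]
eef_rot: [0.707, 0.043, 0.705, -0.043]
contact_force: [-1.6, -0.3, 4.7]
opening: 0.0
```

Key 2 stops hard at 45.1 mm with 4.7 N and stays still, so it is latched. I still tap keys 3 and 4.

Call:
{"fn": "send_rows", "kwargs": {
  "deltas": [
    [-0.008,0,0,0,0,0,0],
    [-0.017,0,0,0,0,0,0],
    [-0.017,-0.02,0,0,0,0,0],
    [-0.017,-0.045,0,0,0,0,0],
    [-0.017,-0.045,0,0,0,0,0],
    [-0.017,-0.045,0,0,0,0,0],
    [-0.01,-0.045,0,0,0,0,0],
    [-0.006,-0.045,0,0,0,0,0],
    [-0.006,-0.045,0,0,0,0,0],
    [-0.006,-0.045,0,0,0,0,0]
  ]
}}

```text
time: 7.45
ee_pos: [0.5266, 0.0037, 0.0509]
eef_rot: [0.707, 0.043, 0.705, -0.043]
contact_force: [-0.2, 0.5, 0.6]
opening: -0.0001
```

Call:
{"fn": "send_rows", "kwargs": {
  "deltas": [
    [0.0015,0,0,0,0,0,0],
    [0.0015,0,0,0,0,0,0],
    [0.0015,0,0,0,0,0,0]
  ]
}}

```text
time: 7.75
ee_pos: [0.5267, 0.0037, 0.0496]
eef_rot: [0.707, 0.043, 0.705, -0.043]
contact_force: [0.6, 0.8, 1.7]
opening: 0.0002
```

Call:
{"fn": "send_rows", "kwargs": {
  "deltas": [
    [0.001,0,0,0,0,0,0],
    [0.001,0,0,0,0,0,0],
    [0.001,0,0,0,0,0,0]
  ]
}}

```text
time: 8.05
ee_pos: [0.5267, 0.0037, 0.0486]
eef_rot: [0.707, 0.043, 0.705, -0.043]
contact_force: [0.1, 0.6, 2.9]
opening: -0.0002
```

Key 3 is raised (contact at 50 mm, yields at 2.9 N). Key 4 is next.

Call:
{"fn": "send_rows", "kwargs": {
  "deltas": [
    [-0.008,0,0,0,0,0,0],
    [-0.013,0,0,0,0,0,0],
    [-0.013,-0.02,0,0,0,0,0],
    [-0.013,-0.045,0,0,0,0,0],
    [-0.013,-0.045,0,0,0,0,0],
    [-0.013,-0.045,0,0,0,0,0],
    [-0.006,-0.045,0,0,0,0,0],
    [-0.002,-0.045,0,0,0,0,0],
    [-0.002,-0.045,0,0,0,0,0],
    [-0.002,-0.045,0,0,0,0,0]
  ]
}}

```text
time: 9.05
ee_pos: [0.5212, -0.0405, 0.0504]
eef_rot: [0.707, 0.043, 0.705, -0.042]
contact_force: [-0.6, -0.3, 0.7]
opening: -0.0001
```

Call:
{"fn": "send_rows", "kwargs": {
  "deltas": [
    [0.001,0,0,0,0,0,0],
    [0.001,0,0,0,0,0,0],
    [0.001,0,0,0,0,0,0]
  ]
}}

```text
time: 9.35
ee_pos: [0.5214, -0.0405, 0.0496]
eef_rot: [0.707, 0.043, 0.705, -0.042]
contact_force: [0.4, -0.3, 0.7]
opening: 0.0003
```

Call:
{"fn": "send_rows", "kwargs": {
  "deltas": [
    [0.001,0,0,0,0,0,0],
    [0.001,0,0,0,0,0,0],
    [0.001,0,0,0,0,0,0]
  ]
}}

```text
time: 9.65
ee_pos: [0.5214, -0.0405, 0.0486]
eef_rot: [0.707, 0.043, 0.705, -0.042]
contact_force: [-0.8, -0.7, 2.5]
opening: -0.0001
```

Call:
{"fn": "send_rows", "kwargs": {
  "deltas": [
    [0.0005,0,0,0,0,0,0],
    [0.0005,0,0,0,0,0,0]
  ]
}}

```text
time: 9.85
ee_pos: [0.5214, -0.0405, 0.0481]
eef_rot: [0.707, 0.043, 0.705, -0.042]
contact_force: [-0.7, -0.3, 3.0]
opening: -0.0
```

Call:
{"fn": "send_rows", "kwargs": {
  "deltas": [
    [-0.008,0,0,0,0,0,0],
    [-0.015,0,0,0,0,0,0],
    [-0.015,0.02,0,0,0,0,0],
    [-0.015,0.05,0,0,0,0,0],
    [-0.015,0.09,0,0,0,0,0],
    [-0.015,0.09,0,0,0,0,0],
    [-0.015,0.09,0,0,0,0,0],
    [-0.003,0.09,0,0,0,0,0],
    [0.0,0.09,0,0,0,0,0],
    [0.0,0.09,0,0,0,0,0]
  ]
}}

```text
time: 10.85
ee_pos: [0.5317, 0.048, 0.0473]
eef_rot: [0.706, 0.044, 0.706, -0.043]
contact_force: [0.4, -0.2, 0.6]
opening: -0.0001
```

Key 4 is raised (3.0 N at 48.1 mm). Now I press key 2 to its stop at 41 mm.

Call:
{"fn": "send_rows", "kwargs": {
  "deltas": [
    [0.0025,0,0,0,0,0,0],
    [0.004,0,0,0,0,0,0],
    [0.0055,0,0,0,0,0,0],
    [0.0066,0,0,0,0,0,0],
    [0.0066,0,0,0,0,0,0],
    [0.0066,0,0,0,0,0,0]
  ]
}}

```text
time: 11.45
ee_pos: [0.5321, 0.0476, 0.0416]
eef_rot: [0.706, 0.044, 0.705, -0.043]
contact_force: [-2.0, -1.6, 8.4]
opening: 0.0003
```

Call:
{"fn": "send_rows", "kwargs": {
  "deltas": [
    [0.0012,0,0,0,0,0,0],
    [0.0012,0,0,0,0,0,0],
    [0.0012,0,0,0,0,0,0]
  ]
}}

```text
time: 11.75
ee_pos: [0.5321, 0.0475, 0.0412]
eef_rot: [0.707, 0.044, 0.705, -0.043]
contact_force: [-3.9, 1.7, 8.8]
opening: 0.0002
```

Call:
{"fn": "send_rows", "kwargs": {
  "deltas": [
    [-0.006,0,0,0,0,0,0],
    [-0.02,0,0,0,0,0,0],
    [-0.06,0,0,0,0,0,0],
    [-0.1,0,0,0,0,0,0],
    [-0.15,0,0,0,0,0,0],
    [-0.15,0,0,0,0,0,0],
    [-0.15,0,0,0,0,0,0]
  ]
}}

```text
time: 12.45
ee_pos: [0.5318, 0.0472, 0.1919]
eef_rot: [0.707, 0.044, 0.704, -0.043]
contact_force: [-0.2, -0.2, -0.6]
opening: -0.0001
```

```bash
python3 - <<'E'
from h import *
go(2,.19)
d=get_image("side");u=to_px(d,[[.53,.025,.04]])[0].astype(int)
cv2.imwrite("pics/s2.png",cv2.resize(d["img"][u[1]-90:u[1]+60,u[0]-100:u[0]+100,::-1],None,fx=4,fy=4,interpolation=cv2.INTER_CUBIC))
E
```

```text
t 12.45 p [0.5318 0.0472 0.1919] F [-0.15 -0.18 -0.56] open -7.600129793192534e-05
shift [ 0.0019  0.0006 -0.0002] turn [-0.15  0.25 -0.05]
```

View pics/s2.png

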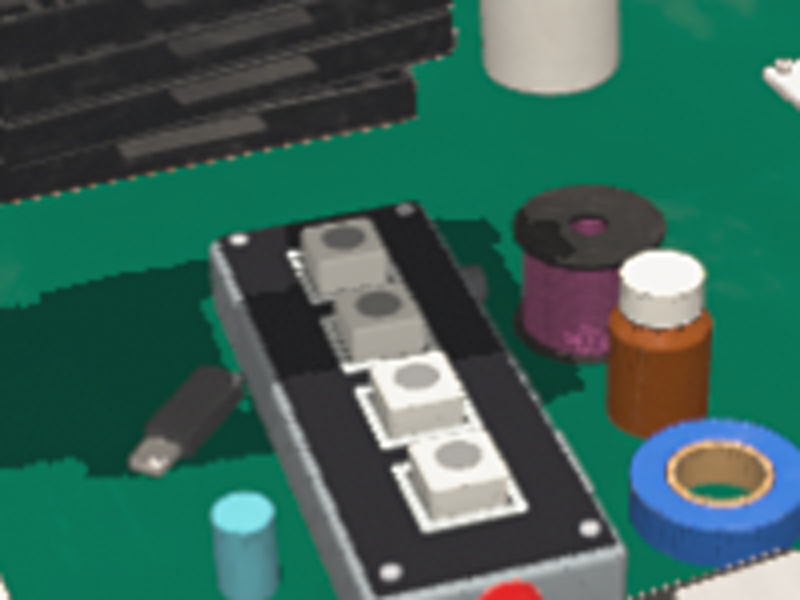

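Key 2's dot rose from (379,315) to (379,303). The dots of keys 1, 3 and 4, at (343,237), (417,376) and (459,453), are unchanged, and so are the loose things.

```bash
python3 -c "from h import *;print(hand_in())"
```

```text
the job is handed in; nothing more can be done
None
```

The latched key was key 2. I pressed it fully in and let go; it popped up, so all four keys now stand raised, and the job is handed in at about 12.5 s.

- **Tapping, left to right with the shut fingertips:** keys 1, 3 and 4 each met the fingers at about 50 mm above the bench. They gave way by 1 to 2 mm at 2.4 to 3.0 N, well short of halfway. Key 2 met them only at 45.1 mm and stayed still at 4.7 N.
- **Pressing key 2:** it went down to 41.2 mm at 8.8 N, which is its bottom stop within the measuring error.
- **Last checks:** in the side picture key 2 rose by about 3 pixels, while the other three keys and the loose things showed no shift. The arm is about 140 mm clear above the keys with no contact force beyond noise. I did not tap key 2 again after releasing it, so its raised state rests on that picture. No check failed or disagreed.

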